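# Walk the sticky vent shutter shut and set its catch

### The arm

A 6-joint arm with a two-finger parallel gripper is mounted at the origin on a cart in front of the work surface, level with it; the furniture and walls round the work are solid. World frame = base frame: x ahead of the robot, y to its left, z up, the work surface at z = 0. Lengths are in m, angles in rad, forces in N, time in s.
With the tool pointing down it reaches from about 0.375 to 0.9 m from the base axis. Payload 3.1 kg.
Tool frame: the origin (TCP) lies on the front face of the gripper's body, between the roots of the fingers; the fingertips stand 73 mm ahead of it and the grasp point (between the pads) lies 54 mm ahead of it (manip.tips_ahead is the distance from the TCP to the fingertips, in m); z points along the fingers, y is the line along which they close (so a half turn about z gives the same grasp; the last joint's range is limited). The gripper opens to 85 mm and grips with 20 to 120 N. Pads are 22 mm wide; open, the fingers measure 114 mm over their backs; the gripper's body (76 mm by 85 mm) begins 54 mm behind the grasp point. The pads swing forward as they close: fully open they stand 13 mm farther back than shut.
Start: joints at [-1.345, 0.527, 1.433, -0, 1.181, -0.178], TCP at [0.246, -0.575, 0.304] pointing down, gripper open.
Joint ranges: [-3.08, 3.08], [-0.75, 2.2], [0.22, 2.44], [-1.43, 4.57], [0, 2.65], [-2.85, 2.85]. Speed limits (rad/s): [2.79, 2.79, 3.14, 3.14, 3.14, 3.14].

### API

Orientations are given as a unit quaternion [x, y, z, w].
In Python, from station import sense, eyes, workorder, manip gives the robot as it stands.
- The arm moves only by the shell command python3 -m inch 'ROWS' [OPENING] [FORCE]. ROWS is JSON, a list of rows, each an object of numbers: "dx", "dy", "dz": the shift along the tool's x, y, z in cm; "wx", "wy", "wz": the turn, a rotation vector about the tool's x, y, z in degrees. In form: [{"dx": .., "dy": .., "dz": .., "wx": .., "wy": .., "wz": ..}, ...]. A call has 1 to 10 rows; each row shifts and turns the commanded pose from where the row before left it, along the tool's axes as they then stand; what a row does not reach is not made up. A row lasts 1/8 s, in which the tool goes at most 62.5 mm and 10.7 degrees, less where a joint would pass 70% of its speed; a pose out of reach is approached as far as the arm can. A call with a gripper value outside its range is refused whole. OPENING is the opening, from 0 (shut) to 1 (fully open), set as the call begins (- or left out, the last holds). The fingers move at their own pace and stop on an object; FORCE is the grip in N (left out, the last holds). Time passes only in rows, so rows that do not move let the fingers close. It gives the time, the measured TCP pose, the force, the opening and the grip force at its end, in the units of the state.
- sense(): the state, without advancing time (a new reading comes with each control period).
- eyes.snapshot(name): name is "side" or "top"; returns the picture (384x512x3 uint8, red, green, blue); there is no depth.
- eyes.camera_params(name): a dict with "fx", "fy", "cx", "cy" (pixels), "rvec" (rotation vector, rad) and "tvec" (3), from world to camera coordinates, as OpenCV has them. Camera axes: x right, y down, z forward; pixel columns grow to the right and rows downward; lengths in m; the calibration is good to about 2 mm. A picture is of the moment at which its call begins. camera_params takes no time and is no camera call.
- workorder.sign_off(): hands the job in; it is judged then, once.
The state is a dict: "t": time; "q": joint angles; "qd": joint speeds; "tau": joint torques, N m; "tcp_pos": TCP position; "tool_rot": TCP orientation; "force": force on the tool from outside, world axes, zero at the start; "ft_torque": the same for the moment, N m; "finger_gap": opening from 0.0 (shut) to 1.0 (fully open); "gripper_force": force on a finger pad.
Only numpy, scipy, OpenCV 4.12 (cv2) and the standard library are available. Lean on these libraries where they do the work, as an engineer would, in place of code of your own. Each camera call takes 0.05 s, during which the arm holds its last target. There are 200 camera calls.

### The job

Close the shutter of the low ventilation box on the window ledge: it jams in its runners if one end gets ahead, so push it away from the robot by its two knobs, a little at one end and then at the other, gently (never above 25 N: do not force a jam), until both ends are fully home against the far stop. Then swing the catch a quarter turn to its end stop, straight across the slot behind the right-hand knob. Leave the things around it where they stand.

Things in the scene. Friction and masses are not known exactly. Their poses are not given: they have to be found in the camera images.
- vent: Low aluminium ventilation box fixed to the ledge, 160 mm (x) by 310 mm (y), flat cover top 20 mm above the ledge. Origin: centre of its underside. Its +x points away from the robot (turned up to 0.25 rad) and is the closing direction; +y is its left end. Two slots in the cover, 26 mm wide, x = -56 to +56 mm, at y = +115 and -115 mm let the knobs through; the grille openings are too narrow for a finger.
- shutter: Plate under the cover, 280 mm (y) by 80 mm (x), about 0.4 kg, origin under its centre, axes as the box's when square; its channel is only 2 mm wider. A push at one knob brings that end forward, the other staying nearly still, until it leads by some 6 to 10 mm; there it jams solid and the force climbs steeply. A push at the other knob frees it. Free sliding takes 2 to 8 N at a knob.
- knob_left (a point): Left-hand knob of the shutter (box y = +115 mm): upright black round knob, 20 mm diameter, top 48 mm above the ledge, standing 28 mm clear of the cover. The point lies on its axis, 32 mm above the ledge. Fully home it is at +30 mm along the box's x, held by the far wall, a hard stop to be met slowly (16 mm/s or less); it starts about 45 to 58 mm nearer the robot.
- knob_right (a point): Right-hand knob of the shutter (box y = -115 mm), just like the left-hand one: 20 mm diameter, the point on its axis 32 mm above the ledge; fully home at +30 mm along the box's x.
- catch (a joint): Angle of the catch: flat steel arm on the cover, 58 x 12 mm, pivot at box x = +11, y = -65 mm. 0: open, along the box's -x. 1.571, its end stop: closed, along the box's -y across the right slot, its edge 3 mm behind the right knob when that is home (else it strikes the knob). Grows counter-clockwise from above; friction about 1.5 N at the post; stays where left.
- catch_post (a point): The upright round steel post on the catch by which it is pushed: 11 mm diameter, 45 mm from the pivot, top 48 mm above the ledge; the point lies on its axis 36 mm above the ledge.
- solder_reel: Bystander: reel of solder standing flat, 55 mm diameter, 37 mm high; origin under its centre.
- steel_slug: Bystander: plain steel cylinder, 31 mm diameter, 27 mm high; origin under its centre.
- tape_roll: Bystander: roll of tape lying flat, 63 mm diameter, 19 mm high; origin under its centre.

How it is judged:
On the way, in this order (a step that is already met when the one before it is completed fails the run):
1. both ends of the shutter are fully home (within 3 mm) while the catch is still open (x of each of knob_left, knob_right in the frame of vent above 0.027 m and value of joint catch below 0.4 rad), for 0.2 s.
2. the catch is swung across the slot (value of joint catch above 1.45 rad), for 0.2 s.
At the end, for the whole second after the job is handed in: Both knobs are within 3 mm of their home position against the far stop, and the catch lies across the slot behind the right-hand knob, within 0.12 rad of its end stop and at rest (x of each of knob_left, knob_right in the frame of vent above 0.027 m and value of joint catch above 1.45 rad and velocity of joint catch below 0.05 rad/s); the robot touches nothing.
It fails at once if the shutter is pushed with more than 25 N (contact force between any of the arm, the fingers and shutter above 25 N).
It fails at once if a bystander is shifted by more than 15 mm (distance of any of solder_reel, steel_slug, tape_roll from where it was at the start of the episode above 0.015 m).
It also fails if it takes over 72 s, if anything falls off the work surface, if the arm or the gripper's body presses on something with over 40 N, if the wrist force passes 120 N, or if a joint passes its speed limit or range.

## Working session

There is one attempt and no reset: what is moved stays moved. The work goes in short steps, Python scripts to look and compute and a shell command to move; the robot and the scene stay as the last step left them, time stands still between calls to the robot, and variables do not carry over. Pictures are saved under pics/ and viewed, at most 10 in all, crops included, and the job is handed in when it is done.

```bash
mkdir -p pics; ls
python3 - <<'E'
from station import sense,eyes,manip
import cv2
for n in("top","side"):
    im=eyes.snapshot(n); cv2.imwrite(f"pics/{n}0.png",im[:,:,::-1]); print(eyes.camera_params(n))
print(sense(),manip.tips_ahead)
E
```

```text
pics
{'fx': 392.70450936474316, 'fy': 392.70450936474316, 'cx': 264.97010744943975, 'cy': 193.226870123707, 'rvec': array([ 2.18568006, -2.16922928,  0.11683678]), 'tvec': array([-0.1326829 ,  0.52356728,  0.92557642])}
{'fx': 438.35745439863337, 'fy': 438.35745439863337, 'cx': 264.78127776534893, 'cy': 186.63657095936372, 'rvec': array([ 0.2349967 , -2.61515231,  1.50199748]), 'tvec': array([0.47659323, 0.1438688 , 0.6559134 ])}
{'t': 0.1, 'q': array([-1.34550271e+00,  5.28412559e-01,  1.43378047e+00, -2.90848828e-06,
        1.18140477e+00, -1.78443181e-01]), 'qd': array([ 9.04878540e-05, -7.35790079e-04, -2.67128459e-03, -1.65249541e-03,
       -4.58995224e-04, -5.94282476e-04]), 'tau': array([ 1.76326324e-05, -4.43305707e+01, -1.78585929e+01, -3.05909671e-04,
        3.85670617e-03,  9.93021985e-06]), 'tcp_pos': array([ 0.24548023, -0.57422319,  0.30300515]), 'tool_rot': array([ 9.79693070e-01,  2.00500581e-01, -2.48277904e-05, -1.00226596e-03]), 'force': array([ 0.55969787, -0.04112777, -0.23081975]), 'ft_torque': array([ 0.02632109, -0.00762775,  0.03900604]), 'gripper_force': 0.0, 'finger_gap': 1.0003224619015545} 0.0726
```

View pics/top0.png

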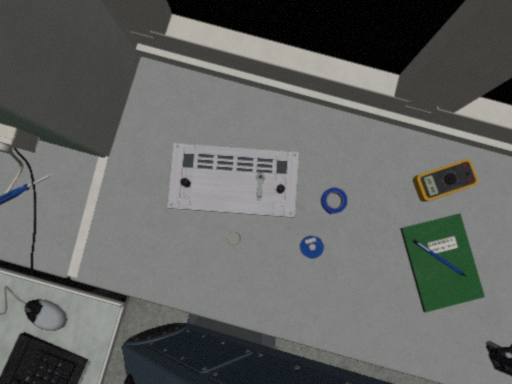

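View pics/side0.png

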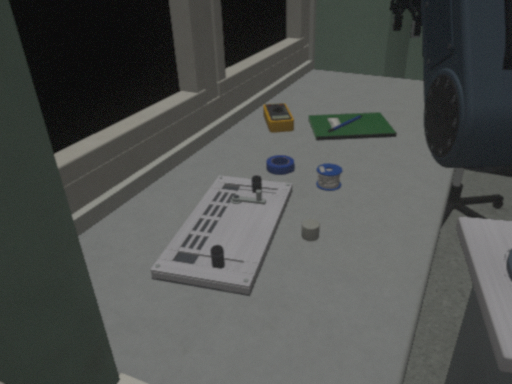

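The top view shows the box with corners at about (175,144), (298,152), (295,216) and (168,208). The knobs are at (186,182) and (281,188), and the open catch runs from (262,177) with its post near (259,194). The tape is at (334,200), the reel at (312,246) and the slug at (233,238). Next I'll measure these.

```bash
cat > h.py <<'E'
import numpy as np,cv2
from station import sense,eyes,manip
def ray(n,uv):
    p=eyes.camera_params(n);R=cv2.Rodrigues(p['rvec'])[0]
    d=R.T@np.array([(uv[0]-p['cx'])/p['fx'],(uv[1]-p['cy'])/p['fy'],1]);return -R.T@p['tvec'],d
def plane(n,uv,z):
    c,d=ray(n,uv);return c+d*(z-c[2])/d[2]
def proj(n,P):
    p=eyes.camera_params(n);K=np.array([[p['fx'],0,p['cx']],[0,p['fy'],p['cy']],[0,0,1]])
    return cv2.projectPoints(np.array(P,float).reshape(-1,3),p['rvec'],p['tvec'],K,None)[0].reshape(-1,2)
def tri(a,b):
    (c1,d1),(c2,d2)=ray('top',a),ray('side',b)
    s=np.linalg.lstsq(np.c_[d1,-d2],c2-c1,rcond=None)[0];p,q=c1+s[0]*d1,c2+s[1]*d2
    return (p+q)/2,np.linalg.norm(p-q)
def dark(im,x0,y0,x1,y1,t=55):
    m=(im[y0:y1,x0:x1].max(2)<t).astype(np.uint8)
    n,l,s,c=cv2.connectedComponentsWithStats(m)
    return [(s[i,:].tolist(),(c[i]+[x0,y0]).round(1).tolist()) for i in range(1,n) if s[i,4]>15]
E
python3 - <<'E'
from h import *
t=cv2.imread('pics/top0.png');s=cv2.imread('pics/side0.png')
g=cv2.cvtColor(t,cv2.COLOR_BGR2GRAY);print(g[165,150:180],g[165,290:305])
m=np.zeros_like(g);m[135:225,155:310]=(g[135:225,155:310]>170)
for th in (155,165,175):
    mm=np.zeros_like(g);mm[135:225,155:310]=g[135:225,155:310]>th
    mm=cv2.morphologyEx(mm,cv2.MORPH_OPEN,np.ones((3,3)))
    cs=max(cv2.findContours(mm,0,2)[0],key=cv2.contourArea);r=cv2.minAreaRect(cs);b=cv2.boxPoints(r)
    print(th,r);P=np.array([plane('top',x,.02) for x in b]);print(P.round(4).tolist(),P.mean(0))
print('T',dark(t,170,140,300,215));print('S',dark(s,150,170,300,290))
a=cv2.resize(t[135:225,155:310],None,fx=5,fy=5,interpolation=2);b=cv2.resize(s[165:290,150:345],None,fx=4,fy=4,interpolation=2)
cv2.imwrite('pics/a.png',a);cv2.imwrite('pics/b.png',b)
E
```

```text
[127 127 129 128 127 130 130 130 129 128 128 130 130 130 131 129 134 125
 128 125 127 147 157 161 155 156 156 158 160 158] [159 156 155 158 162 160 158 154 141 129 128 127 127 130 129]
155 ((236.60894775390625, 191.75682067871094), (91.63370513916016, 38.986427307128906), 3.5763344764709473)
[[0.4868, 0.0535, 0.02], [0.5821, 0.05, 0.02], [0.57, -0.174, 0.02], [0.4746, -0.1683, 0.02]] [ 0.52838798 -0.05973078  0.02      ]Traceback (most recent call last):
  File "<stdin>", line 8, in <module>
ValueError: max() iterable argument is empty
```

Run:
```python
from h import *
t=cv2.imread('pics/top0.png');s=cv2.imread('pics/side0.png')
g=cv2.cvtColor(t,cv2.COLOR_BGR2GRAY)
for th in (140,145):
    mm=np.zeros_like(g);mm[135:225,155:310]=g[135:225,155:310]>th
    mm=cv2.morphologyEx(mm,cv2.MORPH_OPEN,np.ones((3,3)))
    cs=max(cv2.findContours(mm,0,2)[0],key=cv2.contourArea);r=cv2.minAreaRect(cs);b=cv2.boxPoints(r)
    print(th,r,b.tolist());P=np.array([plane('top',x,.02) for x in b]);print(P.round(4).tolist(),P.mean(0))
print('T',dark(t,170,140,300,215));print('S',dark(s,150,170,300,290))
a=cv2.resize(t[135:225,155:310],None,fx=5,fy=5,interpolation=2);b=cv2.resize(s[165:290,150:345],None,fx=4,fy=4,interpolation=2)
cv2.imwrite('pics/a.png',a);cv2.imwrite('pics/b.png',b)
```

```text
140 ((233.08413696289062, 179.5009307861328), (127.83238983154297, 65.00272369384766), 4.214178562164307) [[166.952392578125, 207.21754455566406], [171.7291259765625, 142.3905487060547], [299.21588134765625, 151.78431701660156], [294.43914794921875, 216.61131286621094]]
[[0.4891, 0.1085, 0.02], [0.649, 0.1017, 0.02], [0.6285, -0.2125, 0.02], [0.4687, -0.2007, 0.02]] [ 0.55882749 -0.0507724   0.02      ]
145 ((233.04910278320312, 179.66213989257812), (126.44244384765625, 64.55911254882812), 4.184916019439697) [[167.6408233642578, 207.2420196533203], [172.35206604003906, 142.8550567626953], [298.4573974609375, 152.08226013183594], [293.74615478515625, 216.46922302246094]]
[[0.4891, 0.1068, 0.02], [0.6478, 0.1001, 0.02], [0.6277, -0.2106, 0.02], [0.469, -0.199, 0.02]] [ 0.55842099 -0.05069066  0.02      ]
T [([11, 39, 9, 8, 55], [185.1, 182.3]), ([107, 45, 7, 8, 43], [280.1, 188.5])]
S [([103, 6, 8, 16, 99], [256.2, 183.0]), ([62, 76, 12, 22, 207], [217.3, 256.6])]
```

View pics/a.png

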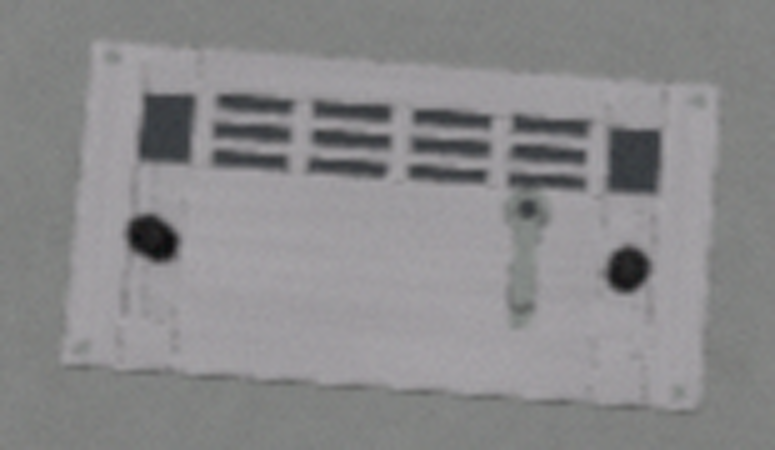

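View pics/b.png

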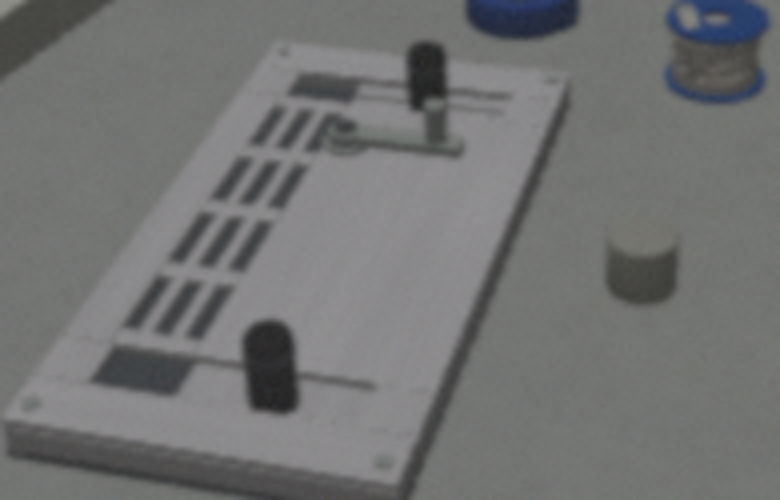

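The crops confirm the layout: the knobs are mid-slot, the catch is open, its post is at crop-a (520,305), and no bystander is within a finger's reach. I'll build the box frame and a helper that gives offsets in tool axes.

```bash
cat >> h.py <<'E'
from scipy.spatial.transform import Rotation as Ro
B0=np.array([.5584,-.0507]);YAW=-.063
def M(): c,s=np.cos(YAW),np.sin(YAW);return np.array([[c,-s],[s,c]])
def tobox(p): return (M().T@(np.array(p)[:2]-B0))*1000
def tip():
    s=sense();R=Ro.from_quat(s['tool_rot']).as_matrix();return s['tcp_pos']+R[:,2]*manip.tips_ahead,R,s
def go(bx,by,z):
    """tool-axis shift (cm) bringing the closed tips to box (bx,by) mm, height z mm"""
    p,R,s=tip();w=np.r_[M()@[bx/1000,by/1000]+B0,z/1000]
    return (R.T@(w-p)*100).round(2)
def st():
    p,R,s=tip();F=s['force'];print('t',round(s['t'],2),'tip box',tobox(p).round(1),'z',(p[2]*1000).round(1),'F',F.round(1),'head',round(np.degrees(np.arctan2(R[1,0],R[0,0])-YAW),2),'tilt',(R[:2,2]*57).round(2),'gap',round(s['finger_gap'],2))
E
python3 - <<'E'
from h import *
for n,a,b in(('L',(185.1,182.3),(217.3,256.6)),('R',(280.1,188.5),(256.2,183.0))):
    p,e=tri(a,b);print(n,p.round(4),e.round(4),tobox(p),'plane .036',tobox(plane('top',a,.036)))
for c,u in (('post',(155+520/5,135+305/5)),('pivot',(155+527/5,135+208/5))):print(c,tobox(plane('top',u,.04 if c=='post' else .025)))
for n,u,z in (('reel',(312,246),.03),('tape',(334,200),.015),('slug',(233,238),.025)):print(n,tobox(plane('top',u,z)))
# side-view corners of cover
for u in ((150+280/4,165+40/4),(150+570/4,165+72/4),(150+3/4,165+422/4),(150+405/4,165+487/4)):print('corner',tobox(plane('side',u,.02)))
st()
E
python3 -m inch '[{"wz":9},{"wz":9},{"wz":8.8},{}]' 0
```

```text
L [0.5486 0.0643 0.0288] 0.0012 [-16.98313491 114.1997104 ] plane .036 [-17.19342366 112.93790462]
R [ 0.5351 -0.1651  0.0329] 0.001 [ -16.02296705 -115.63376027] plane .036 [ -15.88782913 -115.39106829]
post [-37.86968952 -66.19425537]
pivot [ 11.0037999  -66.05915376]
reel [-147.42387419 -200.71058232]
tape [ -32.42460713 -250.04791634]
slug [-141.76123881  -11.1103213 ]
corner [  74.81999024 -154.22148293]
corner [ -82.67952192 -153.27051991]
corner [ 75.3119977  158.72138439]
corner [-85.09752973 157.70815742]
t 0.1 tip box [-279.4 -542. ] z 230.4 F [ 0.6 -0.  -0.2] head 26.74 tilt [-0.03  0.11] gap 1.0invalid input at $[0]: expected keys dx, dy, dz, wx, wy, wz
```

```bash
python3 -m inch '[{"dx":0,"dy":0,"dz":0,"wx":0,"wy":0,"wz":9},{"dx":0,"dy":0,"dz":0,"wx":0,"wy":0,"wz":9},{"dx":0,"dy":0,"dz":0,"wx":0,"wy":0,"wz":8.7},{"dx":0,"dy":0,"dz":0,"wx":0,"wy":0,"wz":0}]' 0
python3 -c "
from h import *
st();print(go(-50,-115,120),go(-50,-115,31))"
```

```text
t: 0.6
tcp_pos: [0.2455, -0.5744, 0.3034]
tool_rot: [1.0, -0.03, -0.0, -0.001]
force: [0.3, -0.7, -0.2]
finger_gap: 0.145
gripper_force: 0.0
t 0.6 tip box [-279.3 -542.3] z 230.8 F [ 0.3 -0.7 -0.2] head 0.14 tilt [-0.02  0.07] gap 0.14
[ 23.04 -42.66  11.12] [ 23.04 -42.65  20.02]
```

```bash
python3 -m inch '[{"dx":2.7,"dy":-5,"dz":1,"wx":0,"wy":0,"wz":0},{"dx":2.7,"dy":-5,"dz":1,"wx":0,"wy":0,"wz":0},{"dx":2.7,"dy":-5,"dz":1,"wx":0,"wy":0,"wz":0},{"dx":2.7,"dy":-5,"dz":1,"wx":0,"wy":0,"wz":0},{"dx":2.7,"dy":-5,"dz":1,"wx":0,"wy":0,"wz":0},{"dx":2.7,"dy":-5,"dz":1,"wx":0,"wy":0,"wz":0},{"dx":2.7,"dy":-5,"dz":1,"wx":0,"wy":0,"wz":0},{"dx":2,"dy":-4,"dz":1,"wx":0,"wy":0,"wz":0},{"dx":1,"dy":-2,"dz":1,"wx":0,"wy":0,"wz":0},{"dx":0,"dy":0,"dz":0,"wx":0,"wy":0,"wz":0}]'
python3 -c "
from h import *
st();print(go(-50,-115,31))
cv2.imwrite('pics/c.png',cv2.resize(eyes.snapshot('side')[100:290,150:345,::-1],None,fx=3,fy=3))"
```

```text
t: 1.85
tcp_pos: [0.4898, -0.1774, 0.2132]
tool_rot: [1.0, -0.028, -0.001, -0.001]
force: [0.4, -0.1, 0.0]
finger_gap: 0.003
gripper_force: 0.0
t 1.85 tip box [ -60.6 -130.7] z 140.6 F [ 0.4 -0.1  0. ] head 0.36 tilt [-0.1   0.06] gap 0.0
[ 1.09 -1.55 10.96]
```

View pics/c.png

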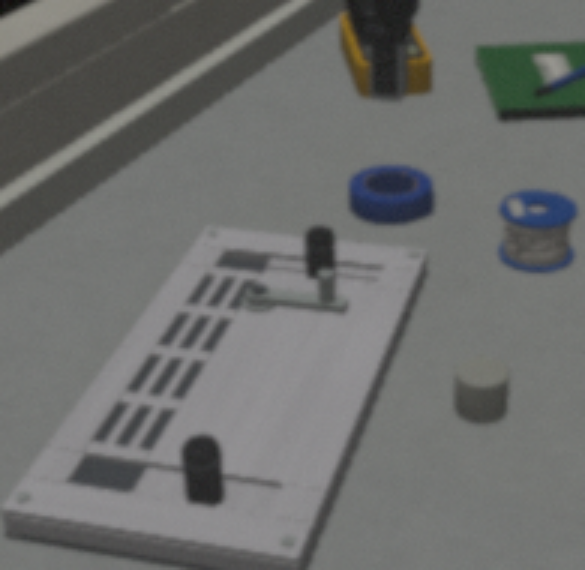

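The fingers are shut and hanging above the right end, with tips at crop (390,90). Now I'll descend on the robot's side of the right knob.

```bash
python3 -m inch '[{"dx":1,"dy":-1.6,"dz":3,"wx":0,"wy":0,"wz":-0.4},{"dx":0,"dy":0,"dz":4,"wx":0,"wy":0,"wz":0},{"dx":0,"dy":0,"dz":3.9,"wx":0,"wy":0,"wz":0},{"dx":0,"dy":0,"dz":0,"wx":0,"wy":0,"wz":0},{"dx":0.2,"dy":0,"dz":0,"wx":0,"wy":0,"wz":0},{"dx":0.2,"dy":0,"dz":0,"wx":0,"wy":0,"wz":0},{"dx":0.2,"dy":0,"dz":0,"wx":0,"wy":0,"wz":0},{"dx":0.2,"dy":0,"dz":0,"wx":0,"wy":0,"wz":0}]'
python3 -c "
from h import *
st()"
```

```text
t: 2.9
tcp_pos: [0.5091, -0.1644, 0.1058]
tool_rot: [1.0, -0.027, 0.001, 0.0]
force: [-0.0, 0.5, 0.4]
finger_gap: 0.001
gripper_force: 0.0
t 2.9 tip box [ -41.9 -116.6] z 33.2 F [-0.   0.5  0.4] head 0.46 tilt [ 0.08 -0.05] gap 0.0
```

```bash
python3 -m inch '[{"dx":0.2,"dy":0,"dz":0.1,"wx":0,"wy":0,"wz":0.4},{"dx":0.2,"dy":0,"dz":0,"wx":0,"wy":0,"wz":0},{"dx":0.2,"dy":0,"dz":0,"wx":0,"wy":0,"wz":0}]'
python3 -c "
from h import *
st()"
python3 -m inch '[{"dx":0.2,"dy":0,"dz":0,"wx":0,"wy":0,"wz":0},{"dx":0.2,"dy":0,"dz":0,"wx":0,"wy":0,"wz":0}]'
python3 -c "
from h import *
st()"
```

```text
t: 3.28
tcp_pos: [0.5141, -0.1643, 0.1037]
tool_rot: [1.0, -0.031, -0.001, -0.0]
force: [-1.1, -2.0, 1.8]
finger_gap: -0.001
gripper_force: 1.0
t 3.27 tip box [ -37.2 -116.1] z 31.1 F [-1.1 -2.   1.8] head 0.07 tilt [-0.11  0.04] gap -0.0
t: 3.52
tcp_pos: [0.5183, -0.1646, 0.1038]
tool_rot: [1.0, -0.031, -0.0, -0.0]
force: [-1.0, 0.7, 0.2]
finger_gap: -0.003
gripper_force: 0.9
t 3.52 tip box [ -32.9 -116.2] z 31.2 F [-1.   0.7  0.2] head 0.05 tilt [-0.05  0.03] gap -0.0
```

```bash
python3 -m inch '[{"dx":0.2,"dy":0,"dz":0,"wx":0,"wy":0,"wz":0}]'
python3 -c "
from h import *
st()
a=eyes.snapshot('side');cv2.imwrite('pics/d.png',cv2.resize(a[155:215,215:305,::-1],None,fx=6,fy=6))"
```

```text
t: 3.65
tcp_pos: [0.5194, -0.1646, 0.1037]
tool_rot: [1.0, -0.031, -0.002, -0.0]
force: [-7.0, -1.9, 4.7]
finger_gap: 0.006
gripper_force: 3.3
t 3.65 tip box [ -32.  -116.1] z 31.1 F [-7.  -1.9  4.7] head 0.09 tilt [-0.2   0.06] gap 0.01
```

View pics/d.png

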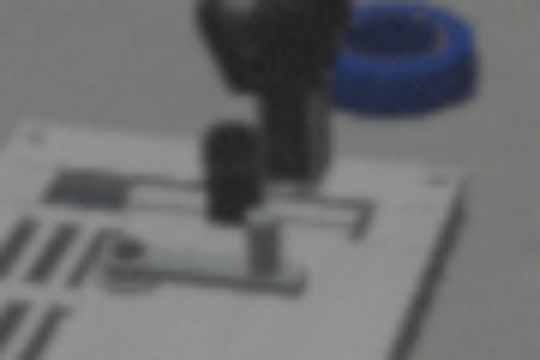

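The finger has just reached the right knob (crop (235,175)), with contact at tip x ≈ -33 in my frame. I'll keep pushing gently.

```bash
python3 -m inch '[{"dx":0.15,"dy":0,"dz":0,"wx":0,"wy":0,"wz":0},{"dx":0.15,"dy":0,"dz":0,"wx":0,"wy":0,"wz":0}]'
python3 -c "
from h import *
st()"
python3 -m inch '[{"dx":0.15,"dy":0,"dz":0,"wx":0,"wy":0,"wz":0},{"dx":0,"dy":0,"dz":0,"wx":0,"wy":0,"wz":0}]'
python3 -c "
from h import *
st()"
```

```text
t: 3.95
tcp_pos: [0.5203, -0.1646, 0.1037]
tool_rot: [1.0, -0.03, -0.004, -0.001]
force: [-11.4, -3.3, 7.9]
finger_gap: 0.001
gripper_force: 5.7
t 3.95 tip box [ -31.5 -115.9] z 31.1 F [-11.4  -3.3   7.9] head 0.14 tilt [-0.49  0.13] gap 0.0
t: 4.2
tcp_pos: [0.5207, -0.1646, 0.1037]
tool_rot: [1.0, -0.03, -0.006, -0.001]
force: [-12.9, -4.5, 9.1]
finger_gap: -0.001
gripper_force: 6.2
t 4.2 tip box [ -31.3 -115.9] z 31.1 F [-12.9  -4.5   9.1] head 0.16 tilt [-0.63  0.16] gap -0.0
```

It is barely moving while the force climbs, so the right end is probably already leading. I'll back off and lift over to the left knob.

```bash
python3 -m inch '[{"dx":-1,"dy":0,"dz":0,"wx":0,"wy":0,"wz":0},{"dx":-1.1,"dy":0,"dz":-3,"wx":0,"wy":0,"wz":0},{"dx":0,"dy":-5.8,"dz":0,"wx":0,"wy":0,"wz":0},{"dx":0,"dy":-5.8,"dz":0,"wx":0,"wy":0,"wz":0},{"dx":0,"dy":-5.8,"dz":0,"wx":0,"wy":0,"wz":0},{"dx":0,"dy":-5.7,"dz":0,"wx":0,"wy":0,"wz":0},{"dx":0,"dy":0,"dz":0,"wx":0,"wy":0,"wz":0},{"dx":0,"dy":0,"dz":3,"wx":0,"wy":0,"wz":0},{"dx":0,"dy":0,"dz":0,"wx":0,"wy":0,"wz":0}]'
python3 -c "
from h import *
st();print(go(-38,114.5,31))"
```

```text
t: 5.32
tcp_pos: [0.518, 0.0661, 0.1026]
tool_rot: [1.0, -0.031, -0.001, -0.0]
force: [-0.2, -0.4, -0.3]
finger_gap: 0.0
gripper_force: 0.0
t 5.33 tip box [-47.9 114.1] z 30.0 F [-0.2 -0.4 -0.3] head 0.01 tilt [-0.14  0.02] gap 0.0
[ 0.99 -0.04 -0.1 ]
```

```bash
python3 -m inch '[{"dx":0.4,"dy":0,"dz":-0.1,"wx":0,"wy":0,"wz":0},{"dx":0.2,"dy":0,"dz":0,"wx":0,"wy":0,"wz":0},{"dx":0.2,"dy":0,"dz":0,"wx":0,"wy":0,"wz":0},{"dx":0.2,"dy":0,"dz":0,"wx":0,"wy":0,"wz":0},{"dx":0.2,"dy":0,"dz":0,"wx":0,"wy":0,"wz":0}]'
python3 -c "
from h import *
st()"
python3 -m inch '[{"dx":0.2,"dy":0,"dz":0,"wx":0,"wy":0,"wz":0},{"dx":0.2,"dy":0,"dz":0,"wx":0,"wy":0,"wz":0}]'
python3 -c "
from h import *
st()"
```

```text
t: 5.95
tcp_pos: [0.528, 0.0661, 0.1049]
tool_rot: [1.0, -0.031, -0.003, -0.0]
force: [-6.9, 0.8, 4.4]
finger_gap: -0.003
gripper_force: 3.4
t 5.95 tip box [-38.2 114.7] z 32.3 F [-6.9  0.8  4.4] head 0.05 tilt [-0.36  0.03] gap -0.0
t: 6.2
tcp_pos: [0.5349, 0.0657, 0.1049]
tool_rot: [1.0, -0.031, 0.001, -0.0]
force: [-0.4, 0.8, -0.7]
finger_gap: -0.002
gripper_force: 0.4
t 6.2 tip box [-30.7 114.7] z 32.3 F [-0.4  0.8 -0.7] head 0.05 tilt [ 0.07 -0.  ] gap -0.0
```

The left end freed and moved. Left is now at about -31, level with the right. I'll push the left a bit further and then alternate.

```bash
python3 -m inch '[{"dx":0.15,"dy":0,"dz":0,"wx":0,"wy":0,"wz":0},{"dx":0.15,"dy":0,"dz":0,"wx":0,"wy":0,"wz":0},{"dx":0.1,"dy":0,"dz":0,"wx":0,"wy":0,"wz":0}]'
python3 -c "
from h import *
st()"
```

```text
t: 6.58
tcp_pos: [0.5386, 0.0654, 0.1049]
tool_rot: [1.0, -0.031, 0.0, -0.0]
force: [-1.4, -0.1, -0.6]
finger_gap: 0.005
gripper_force: 0.6
t 6.58 tip box [-27.1 114.6] z 32.3 F [-1.4 -0.1 -0.6] head 0.04 tilt [0.01 0.  ] gap 0.01
```

```bash
python3 -m inch '[{"dx":-0.6,"dy":0,"dz":0,"wx":0,"wy":0,"wz":0},{"dx":-0.7,"dy":0,"dz":-3,"wx":0,"wy":0,"wz":0},{"dx":0,"dy":5.8,"dz":0,"wx":0,"wy":0,"wz":0},{"dx":0,"dy":5.8,"dz":0,"wx":0,"wy":0,"wz":0},{"dx":0,"dy":5.8,"dz":0,"wx":0,"wy":0,"wz":0},{"dx":0,"dy":5.7,"dz":0,"wx":0,"wy":0,"wz":0},{"dx":0,"dy":0,"dz":0,"wx":0,"wy":0,"wz":0},{"dx":0,"dy":0,"dz":3.1,"wx":0,"wy":0,"wz":0},{"dx":0,"dy":0,"dz":0,"wx":0,"wy":0,"wz":0}]'
python3 -m inch '[{"dx":0.3,"dy":0,"dz":0,"wx":0,"wy":0,"wz":0},{"dx":0.3,"dy":0,"dz":0,"wx":0,"wy":0,"wz":0},{"dx":0.2,"dy":0,"dz":0,"wx":0,"wy":0,"wz":0},{"dx":0.2,"dy":0,"dz":0,"wx":0,"wy":0,"wz":0},{"dx":0.2,"dy":0,"dz":0,"wx":0,"wy":0,"wz":0}]'
python3 -c "
from h import *
st()"
```

```text
t: 7.7
tcp_pos: [0.5097, -0.1628, 0.1025]
tool_rot: [1.0, -0.031, -0.002, -0.001]
force: [-0.1, -0.4, -0.9]
finger_gap: -0.0
gripper_force: 0.0
t: 8.32
tcp_pos: [0.5225, -0.1648, 0.104]
tool_rot: [1.0, -0.031, -0.001, -0.0]
force: [-1.9, 0.2, 1.8]
finger_gap: 0.002
gripper_force: 1.1
t 8.32 tip box [ -28.8 -116. ] z 31.4 F [-1.9  0.2  1.8] head 0.06 tilt [-0.1   0.04] gap 0.0
```

```bash
python3 -m inch '[{"dx":0.2,"dy":0,"dz":0,"wx":0,"wy":0,"wz":0},{"dx":0.2,"dy":0,"dz":0,"wx":0,"wy":0,"wz":0}]'
python3 -c "
from h import *
st()"
python3 -m inch '[{"dx":0.2,"dy":0,"dz":0,"wx":0,"wy":0,"wz":0},{"dx":0.1,"dy":0,"dz":0,"wx":0,"wy":0,"wz":0}]'
python3 -c "
from h import *
st()"
```

```text
t: 8.57
tcp_pos: [0.5269, -0.1652, 0.1039]
tool_rot: [1.0, -0.031, -0.0, -0.0]
force: [-1.7, 0.7, 2.4]
finger_gap: -0.003
gripper_force: 1.1
t 8.57 tip box [ -24.3 -116.3] z 31.3 F [-1.7  0.7  2.4] head 0.04 tilt [-0.04  0.02] gap -0.0
t: 8.82
tcp_pos: [0.5296, -0.1652, 0.1038]
tool_rot: [1.0, -0.031, -0.001, -0.0]
force: [-3.5, 0.3, 2.2]
finger_gap: -0.001
gripper_force: 1.8
t 8.82 tip box [ -21.6 -116.1] z 31.2 F [-3.5  0.3  2.2] head 0.05 tilt [-0.08  0.04] gap -0.0
```

```bash
python3 -m inch '[{"dx":-0.6,"dy":0,"dz":0,"wx":0,"wy":0,"wz":0},{"dx":-0.7,"dy":0,"dz":-3,"wx":0,"wy":0,"wz":0},{"dx":0,"dy":-5.8,"dz":0,"wx":0,"wy":0,"wz":0},{"dx":0,"dy":-5.8,"dz":0,"wx":0,"wy":0,"wz":0},{"dx":0,"dy":-5.8,"dz":0,"wx":0,"wy":0,"wz":0},{"dx":0,"dy":-5.7,"dz":0,"wx":0,"wy":0,"wz":0},{"dx":0,"dy":0,"dz":0,"wx":0,"wy":0,"wz":0},{"dx":0,"dy":0,"dz":3,"wx":0,"wy":0,"wz":0},{"dx":0,"dy":0,"dz":0,"wx":0,"wy":0,"wz":0}]'
python3 -m inch '[{"dx":0.3,"dy":0,"dz":0,"wx":0,"wy":0,"wz":0},{"dx":0.3,"dy":0,"dz":0,"wx":0,"wy":0,"wz":0},{"dx":0.2,"dy":0,"dz":0,"wx":0,"wy":0,"wz":0},{"dx":0.2,"dy":0,"dz":0,"wx":0,"wy":0,"wz":0},{"dx":0.2,"dy":0,"dz":0,"wx":0,"wy":0,"wz":0},{"dx":0.2,"dy":0,"dz":0,"wx":0,"wy":0,"wz":0}]'
python3 -c "
from h import *
st()"
```

```text
t: 9.95
tcp_pos: [0.5308, 0.0651, 0.1026]
tool_rot: [1.0, -0.031, -0.001, -0.0]
force: [-0.6, 1.1, -0.1]
finger_gap: 0.002
gripper_force: 0.0
t: 10.7
tcp_pos: [0.5451, 0.0651, 0.1039]
tool_rot: [1.0, -0.031, -0.0, -0.0]
force: [-2.3, 0.7, 1.6]
finger_gap: -0.0
gripper_force: 1.0
t 10.7 tip box [-20.6 114.7] z 31.3 F [-2.3  0.7  1.6] head 0.05 tilt [-0.05  0.01] gap -0.0
```

Left goes on to about -16; then I'll hop to the right and push it to about -11.

```bash
python3 -m inch '[{"dx":0.2,"dy":0,"dz":0,"wx":0,"wy":0,"wz":0},{"dx":0.2,"dy":0,"dz":0,"wx":0,"wy":0,"wz":0},{"dx":0.1,"dy":0,"dz":0,"wx":0,"wy":0,"wz":0}]'
python3 -c "
from h import *
st()"
python3 -m inch '[{"dx":-0.6,"dy":0,"dz":0,"wx":0,"wy":0,"wz":0},{"dx":-0.7,"dy":0,"dz":-3,"wx":0,"wy":0,"wz":0},{"dx":0,"dy":5.8,"dz":0,"wx":0,"wy":0,"wz":0},{"dx":0,"dy":5.8,"dz":0,"wx":0,"wy":0,"wz":0},{"dx":0,"dy":5.8,"dz":0,"wx":0,"wy":0,"wz":0},{"dx":0,"dy":5.7,"dz":0,"wx":0,"wy":0,"wz":0},{"dx":0,"dy":0,"dz":0,"wx":0,"wy":0,"wz":0},{"dx":0,"dy":0,"dz":3,"wx":0,"wy":0,"wz":0},{"dx":0,"dy":0,"dz":0,"wx":0,"wy":0,"wz":0}]'
python3 -m inch '[{"dx":0.3,"dy":0,"dz":0,"wx":0,"wy":0,"wz":0},{"dx":0.3,"dy":0,"dz":0,"wx":0,"wy":0,"wz":0},{"dx":0.2,"dy":0,"dz":0,"wx":0,"wy":0,"wz":0},{"dx":0.2,"dy":0,"dz":0,"wx":0,"wy":0,"wz":0},{"dx":0.2,"dy":0,"dz":0,"wx":0,"wy":0,"wz":0},{"dx":0.2,"dy":0,"dz":0,"wx":0,"wy":0,"wz":0}]'
python3 -c "
from h import *
st()"
```

```text
t: 11.08
tcp_pos: [0.5506, 0.0648, 0.1039]
tool_rot: [1.0, -0.031, 0.0, -0.0]
force: [-2.6, 1.4, 1.4]
finger_gap: 0.002
gripper_force: 1.1
t 11.07 tip box [-15.  114.8] z 31.3 F [-2.6  1.4  1.4] head 0.04 tilt [0.01 0.01] gap 0.0
t: 12.2
tcp_pos: [0.5218, -0.1637, 0.1024]
tool_rot: [1.0, -0.031, -0.002, -0.001]
force: [-0.1, 0.3, 0.5]
finger_gap: 0.002
gripper_force: 0.0
t: 12.95
tcp_pos: [0.537, -0.1659, 0.1039]
tool_rot: [1.0, -0.031, -0.0, -0.0]
force: [-2.1, 0.1, 2.0]
finger_gap: 0.002
gripper_force: 1.1
t 12.95 tip box [ -14.2 -116.3] z 31.3 F [-2.1  0.1  2. ] head 0.04 tilt [-0.03  0.01] gap 0.0
```

```bash
python3 -m inch '[{"dx":0.2,"dy":0,"dz":0,"wx":0,"wy":0,"wz":0},{"dx":0.2,"dy":0,"dz":0,"wx":0,"wy":0,"wz":0},{"dx":0,"dy":0,"dz":0,"wx":0,"wy":0,"wz":0}]'
python3 -c "
from h import *
st()"
python3 -m inch '[{"dx":-0.6,"dy":0,"dz":0,"wx":0,"wy":0,"wz":0},{"dx":-0.7,"dy":0,"dz":-3,"wx":0,"wy":0,"wz":0},{"dx":0,"dy":-5.8,"dz":0,"wx":0,"wy":0,"wz":0},{"dx":0,"dy":-5.8,"dz":0,"wx":0,"wy":0,"wz":0},{"dx":0,"dy":-5.8,"dz":0,"wx":0,"wy":0,"wz":0},{"dx":0,"dy":-5.7,"dz":0,"wx":0,"wy":0,"wz":0},{"dx":0,"dy":0,"dz":0,"wx":0,"wy":0,"wz":0},{"dx":0,"dy":0,"dz":3,"wx":0,"wy":0,"wz":0},{"dx":0,"dy":0,"dz":0,"wx":0,"wy":0,"wz":0}]'
python3 -m inch '[{"dx":0.3,"dy":0,"dz":0,"wx":0,"wy":0,"wz":0},{"dx":0.3,"dy":0,"dz":0,"wx":0,"wy":0,"wz":0},{"dx":0.2,"dy":0,"dz":0,"wx":0,"wy":0,"wz":0},{"dx":0.2,"dy":0,"dz":0,"wx":0,"wy":0,"wz":0},{"dx":0.2,"dy":0,"dz":0,"wx":0,"wy":0,"wz":0},{"dx":0.2,"dy":0,"dz":0,"wx":0,"wy":0,"wz":0}]'
python3 -c "
from h import *
st()"
```

```text
t: 13.32
tcp_pos: [0.5411, -0.1662, 0.1038]
tool_rot: [1.0, -0.031, -0.0, -0.0]
force: [-2.1, -0.8, 1.5]
finger_gap: 0.005
gripper_force: 1.0
t 13.32 tip box [ -10.  -116.3] z 31.2 F [-2.1 -0.8  1.5] head 0.04 tilt [-0.    0.01] gap 0.01
t: 14.45
tcp_pos: [0.5415, 0.0645, 0.1025]
tool_rot: [1.0, -0.031, -0.002, -0.0]
force: [-0.8, 0.3, 0.3]
finger_gap: -0.005
gripper_force: 0.0
t: 15.2
tcp_pos: [0.5559, 0.0644, 0.1039]
tool_rot: [1.0, -0.031, -0.001, -0.0]
force: [-2.1, 0.3, 2.1]
finger_gap: 0.002
gripper_force: 1.1
t 15.2 tip box [ -9.8 114.8] z 31.3 F [-2.1  0.3  2.1] head 0.05 tilt [-0.07  0.01] gap 0.0
```

Level at -10. Left goes to -4.5, then right to about 0.

```bash
python3 -m inch '[{"dx":0.2,"dy":0,"dz":0,"wx":0,"wy":0,"wz":0},{"dx":0.2,"dy":0,"dz":0,"wx":0,"wy":0,"wz":0},{"dx":0.1,"dy":0,"dz":0,"wx":0,"wy":0,"wz":0}]'
python3 -c "
from h import *
st()"
python3 -m inch '[{"dx":-0.6,"dy":0,"dz":0,"wx":0,"wy":0,"wz":0},{"dx":-0.7,"dy":0,"dz":-3,"wx":0,"wy":0,"wz":0},{"dx":0,"dy":5.8,"dz":0,"wx":0,"wy":0,"wz":0},{"dx":0,"dy":5.8,"dz":0,"wx":0,"wy":0,"wz":0},{"dx":0,"dy":5.8,"dz":0,"wx":0,"wy":0,"wz":0},{"dx":0,"dy":5.7,"dz":0,"wx":0,"wy":0,"wz":0},{"dx":0,"dy":0,"dz":0,"wx":0,"wy":0,"wz":0},{"dx":0,"dy":0,"dz":3,"wx":0,"wy":0,"wz":0},{"dx":0,"dy":0,"dz":0,"wx":0,"wy":0,"wz":0}]'
python3 -m inch '[{"dx":0.3,"dy":0,"dz":0,"wx":0,"wy":0,"wz":0},{"dx":0.3,"dy":0,"dz":0,"wx":0,"wy":0,"wz":0},{"dx":0.2,"dy":0,"dz":0,"wx":0,"wy":0,"wz":0},{"dx":0.2,"dy":0,"dz":0,"wx":0,"wy":0,"wz":0},{"dx":0.2,"dy":0,"dz":0,"wx":0,"wy":0,"wz":0},{"dx":0.2,"dy":0,"dz":0,"wx":0,"wy":0,"wz":0},{"dx":0.1,"dy":0,"dz":0,"wx":0,"wy":0,"wz":0}]'
python3 -c "
from h import *
st()"
```

```text
t: 15.58
tcp_pos: [0.5616, 0.0641, 0.1039]
tool_rot: [1.0, -0.031, 0.0, -0.0]
force: [-1.6, 0.9, 0.8]
finger_gap: 0.002
gripper_force: 1.0
t 15.57 tip box [ -4.1 114.8] z 31.3 F [-1.6  0.9  0.8] head 0.04 tilt [0.01 0.01] gap 0.0
t: 16.7
tcp_pos: [0.5327, -0.1644, 0.1024]
tool_rot: [1.0, -0.031, -0.002, -0.001]
force: [0.1, -0.0, 0.0]
finger_gap: 0.001
gripper_force: 0.0
t: 17.58
tcp_pos: [0.5491, -0.1667, 0.1039]
tool_rot: [1.0, -0.031, -0.0, -0.0]
force: [-2.5, 0.5, 1.3]
finger_gap: 0.004
gripper_force: 1.1
t 17.57 tip box [  -2.  -116.4] z 31.3 F [-2.5  0.5  1.3] head 0.05 tilt [-0.01  0.  ] gap 0.0
```

```bash
python3 -m inch '[{"dx":0.2,"dy":0,"dz":0,"wx":0,"wy":0,"wz":0},{"dx":0.1,"dy":0,"dz":0,"wx":0,"wy":0,"wz":0},{"dx":0,"dy":0,"dz":0,"wx":0,"wy":0,"wz":0}]'
python3 -c "
from h import *
st()"
python3 -m inch '[{"dx":-0.6,"dy":0,"dz":0,"wx":0,"wy":0,"wz":0},{"dx":-0.7,"dy":0,"dz":-3,"wx":0,"wy":0,"wz":0},{"dx":0,"dy":-5.8,"dz":0,"wx":0,"wy":0,"wz":0},{"dx":0,"dy":-5.8,"dz":0,"wx":0,"wy":0,"wz":0},{"dx":0,"dy":-5.8,"dz":0,"wx":0,"wy":0,"wz":0},{"dx":0,"dy":-5.7,"dz":0,"wx":0,"wy":0,"wz":0},{"dx":0,"dy":0,"dz":0,"wx":0,"wy":0,"wz":0},{"dx":0,"dy":0,"dz":3,"wx":0,"wy":0,"wz":0},{"dx":0,"dy":0,"dz":0,"wx":0,"wy":0,"wz":0}]'
python3 -m inch '[{"dx":0.3,"dy":0,"dz":0,"wx":0,"wy":0,"wz":0},{"dx":0.3,"dy":0,"dz":0,"wx":0,"wy":0,"wz":0},{"dx":0.2,"dy":0,"dz":0,"wx":0,"wy":0,"wz":0},{"dx":0.2,"dy":0,"dz":0,"wx":0,"wy":0,"wz":0},{"dx":0.2,"dy":0,"dz":0,"wx":0,"wy":0,"wz":0},{"dx":0.2,"dy":0,"dz":0,"wx":0,"wy":0,"wz":0},{"dx":0.1,"dy":0,"dz":0,"wx":0,"wy":0,"wz":0}]'
python3 -c "
from h import *
st()"
```

```text
t: 17.95
tcp_pos: [0.5519, -0.1668, 0.1039]
tool_rot: [1.0, -0.031, -0.0, -0.0]
force: [-2.1, 0.7, 1.9]
finger_gap: 0.004
gripper_force: 1.3
t 17.95 tip box [   0.8 -116.3] z 31.3 F [-2.1  0.7  1.9] head 0.05 tilt [-0.02  0.01] gap 0.0
t: 19.08
tcp_pos: [0.5525, 0.0638, 0.1025]
tool_rot: [1.0, -0.031, -0.002, -0.0]
force: [0.2, -0.1, 0.4]
finger_gap: -0.0
gripper_force: 0.0
t: 19.95
tcp_pos: [0.5683, 0.0637, 0.1039]
tool_rot: [1.0, -0.031, -0.0, -0.0]
force: [-2.4, 0.1, 0.8]
finger_gap: -0.0
gripper_force: 1.0
t 19.95 tip box [  2.7 114.8] z 31.3 F [-2.4  0.1  0.8] head 0.05 tilt [-0.02  0.  ] gap -0.0
```

```bash
python3 -m inch '[{"dx":0.15,"dy":0,"dz":0,"wx":0,"wy":0,"wz":0},{"dx":0.1,"dy":0,"dz":0,"wx":0,"wy":0,"wz":0},{"dx":0,"dy":0,"dz":0,"wx":0,"wy":0,"wz":0}]'
python3 -c "
from h import *
st()"
python3 -m inch '[{"dx":-0.6,"dy":0,"dz":0,"wx":0,"wy":0,"wz":0},{"dx":-0.6,"dy":0,"dz":-3,"wx":0,"wy":0,"wz":0},{"dx":0,"dy":5.8,"dz":0,"wx":0,"wy":0,"wz":0},{"dx":0,"dy":5.8,"dz":0,"wx":0,"wy":0,"wz":0},{"dx":0,"dy":5.8,"dz":0,"wx":0,"wy":0,"wz":0},{"dx":0,"dy":5.7,"dz":0,"wx":0,"wy":0,"wz":0},{"dx":0,"dy":0,"dz":0,"wx":0,"wy":0,"wz":0},{"dx":0,"dy":0,"dz":3,"wx":0,"wy":0,"wz":0},{"dx":0,"dy":0,"dz":0,"wx":0,"wy":0,"wz":0}]'
python3 -m inch '[{"dx":0.3,"dy":0,"dz":0,"wx":0,"wy":0,"wz":0},{"dx":0.3,"dy":0,"dz":0,"wx":0,"wy":0,"wz":0},{"dx":0.15,"dy":0,"dz":0,"wx":0,"wy":0,"wz":0},{"dx":0.15,"dy":0,"dz":0,"wx":0,"wy":0,"wz":0},{"dx":0.15,"dy":0,"dz":0,"wx":0,"wy":0,"wz":0},{"dx":0.1,"dy":0,"dz":0,"wx":0,"wy":0,"wz":0},{"dx":0.1,"dy":0,"dz":0,"wx":0,"wy":0,"wz":0}]'
python3 -c "
from h import *
st()"
```

```text
t: 20.32
tcp_pos: [0.5712, 0.0634, 0.1039]
tool_rot: [1.0, -0.031, 0.0, -0.0]
force: [-1.0, 1.0, 0.8]
finger_gap: -0.0
gripper_force: 0.7
t 20.32 tip box [  5.6 114.7] z 31.3 F [-1.   1.   0.8] head 0.04 tilt [0.04 0.  ] gap -0.0
t: 21.45
tcp_pos: [0.5431, -0.165, 0.1024]
tool_rot: [1.0, -0.031, -0.002, -0.001]
force: [-0.4, 0.3, 0.2]
finger_gap: -0.003
gripper_force: 0.0
t: 22.32
tcp_pos: [0.5569, -0.1672, 0.1039]
tool_rot: [1.0, -0.031, -0.0, -0.0]
force: [-2.7, 0.2, 0.9]
finger_gap: 0.002
gripper_force: 1.1
t 22.32 tip box [   5.8 -116.3] z 31.3 F [-2.7  0.2  0.9] head 0.04 tilt [-0.03  0.01] gap 0.0
```

Level at +6. I'll ease the right end toward the stop (expected at tip +9 to +12) in 1 mm rows.

```bash
for i in 1 2; do python3 -m inch '[{"dx":0.1,"dy":0,"dz":0,"wx":0,"wy":0,"wz":0},{"dx":0.1,"dy":0,"dz":0,"wx":0,"wy":0,"wz":0}]' >/dev/null
python3 -c "
from h import *
st()"; done
```

```text
t 22.57 tip box [   7.4 -116.4] z 31.2 F [-4.5 -2.   2.8] head 0.06 tilt [-0.09  0.02] gap 0.0
t 22.82 tip box [   7.4 -116.3] z 31.2 F [-8.8 -1.6  6.3] head 0.1 tilt [-0.32  0.06] gap 0.0
```

The right end met the far stop at 7.4. Now the left.

```bash
python3 -m inch '[{"dx":-0.8,"dy":0,"dz":0,"wx":0,"wy":0,"wz":0},{"dx":-0.7,"dy":0,"dz":-3,"wx":0,"wy":0,"wz":0},{"dx":0,"dy":-5.8,"dz":0,"wx":0,"wy":0,"wz":0},{"dx":0,"dy":-5.8,"dz":0,"wx":0,"wy":0,"wz":0},{"dx":0,"dy":-5.8,"dz":0,"wx":0,"wy":0,"wz":0},{"dx":0,"dy":-5.7,"dz":0,"wx":0,"wy":0,"wz":0},{"dx":0,"dy":0,"dz":0,"wx":0,"wy":0,"wz":0},{"dx":0,"dy":0,"dz":3,"wx":0,"wy":0,"wz":0},{"dx":0,"dy":0,"dz":0,"wx":0,"wy":0,"wz":0}]'
python3 -m inch '[{"dx":0.3,"dy":0,"dz":0,"wx":0,"wy":0,"wz":0},{"dx":0.3,"dy":0,"dz":0,"wx":0,"wy":0,"wz":0},{"dx":0.15,"dy":0,"dz":0,"wx":0,"wy":0,"wz":0},{"dx":0.15,"dy":0,"dz":0,"wx":0,"wy":0,"wz":0},{"dx":0.1,"dy":0,"dz":0,"wx":0,"wy":0,"wz":0},{"dx":0.1,"dy":0,"dz":0,"wx":0,"wy":0,"wz":0}]' >/dev/null
python3 -c "
from h import *
st()"
for i in 1 2; do python3 -m inch '[{"dx":0.1,"dy":0,"dz":0,"wx":0,"wy":0,"wz":0},{"dx":0.1,"dy":0,"dz":0,"wx":0,"wy":0,"wz":0}]' >/dev/null
python3 -c "
from h import *
st()"; done
```

```text
t: 23.95
tcp_pos: [0.5597, 0.0634, 0.1024]
tool_rot: [1.0, -0.031, -0.001, -0.0]
force: [0.2, -0.6, -0.7]
finger_gap: 0.004
gripper_force: 0.0
t 24.7 tip box [  5.8 114.7] z 31.3 F [-0.7  0.5  0.6] head 0.05 tilt [-0.  0.] gap 0.0
t 24.95 tip box [  6.6 114.8] z 31.1 F [-1.1 -0.4  0.7] head 0.06 tilt [-0.15  0.01] gap -0.0
t 25.2 tip box [  8.1 114.8] z 31.1 F [-4.8  0.2  5.2] head 0.06 tilt [-0.22  0.02] gap -0.0
```

```bash
for i in 1 2; do python3 -m inch '[{"dx":0.1,"dy":0,"dz":0,"wx":0,"wy":0,"wz":0},{"dx":0.05,"dy":0,"dz":0,"wx":0,"wy":0,"wz":0}]' >/dev/null
python3 -c "
from h import *
st()"; done
python3 - <<'E'
from h import *
t=eyes.snapshot('top')[:,:,::-1].copy()
cv2.imwrite('pics/e.png',cv2.resize(t[135:225,155:310],None,fx=5,fy=5,interpolation=2))
print(dark(t,170,140,300,215))
E
```

```text
t 25.45 tip box [  8.1 114.8] z 31.1 F [-8.2  0.1  5.9] head 0.06 tilt [-0.39  0.02] gap -0.0
t 25.7 tip box [  8.1 114.8] z 31.0 F [-10.   -0.3   7.1] head 0.07 tilt [-0.57  0.04] gap 0.0
[([0, 0, 28, 64, 899], [180.5, 164.9]), ([109, 27, 7, 8, 42], [281.7, 170.0]), ([29, 29, 7, 4, 17], [201.6, 170.6])]
```

View pics/e.png

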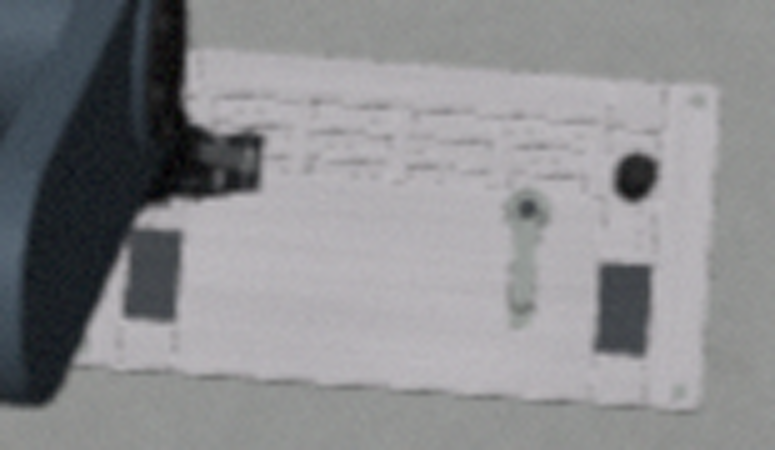

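All the grille openings are now shut and the right knob is at crop (635,177), against the far end. Next is the catch post: come down on its left (+y) side.

```bash
python3 -c "
from h import *
print(tobox(plane('top',(281.7,170),.036)))"
python3 -m inch '[{"dx":-0.9,"dy":0,"dz":0,"wx":0,"wy":0,"wz":0},{"dx":-0.9,"dy":0,"dz":-3,"wx":0,"wy":0,"wz":0},{"dx":-1,"dy":5,"dz":0,"wx":0,"wy":0,"wz":0},{"dx":-1,"dy":5,"dz":0,"wx":0,"wy":0,"wz":0},{"dx":-1,"dy":5,"dz":0,"wx":0,"wy":0,"wz":0},{"dx":0,"dy":0,"dz":0,"wx":0,"wy":0,"wz":0},{"dx":0,"dy":0,"dz":0,"wx":0,"wy":0,"wz":0}]'
python3 -c "
from h import *
st();print(go(-36,-37,32))"
```

```text
[  29.17022327 -116.26878485]
t: 26.62
tcp_pos: [0.5218, -0.084, 0.134]
tool_rot: [1.0, -0.032, 0.001, 0.0]
force: [-0.9, 0.1, 0.5]
finger_gap: 0.001
gripper_force: 0.0
t 26.62 tip box [-34.3 -35.6] z 61.4 F [-0.9  0.1  0.5] head -0.01 tilt [ 0.1  -0.02] gap 0.0
[-0.18  0.14  2.94]
```

```bash
python3 -m inch '[{"dx":-0.2,"dy":0.1,"dz":2.9,"wx":0,"wy":0,"wz":0},{"dx":0,"dy":0,"dz":0,"wx":0,"wy":0,"wz":0},{"dx":0,"dy":0.4,"dz":0,"wx":0,"wy":0,"wz":0},{"dx":0,"dy":0.4,"dz":0,"wx":0,"wy":0,"wz":0},{"dx":0,"dy":0.4,"dz":0,"wx":0,"wy":0,"wz":0},{"dx":0,"dy":0.4,"dz":0,"wx":0,"wy":0,"wz":0},{"dx":0.1,"dy":0.4,"dz":0,"wx":0,"wy":0,"wz":0},{"dx":0.1,"dy":0.4,"dz":0,"wx":0,"wy":0,"wz":0},{"dx":0.2,"dy":0.4,"dz":0,"wx":0,"wy":0,"wz":0}]'
python3 -c "
from h import *
st()"
```

```text
t: 27.75
tcp_pos: [0.5209, -0.113, 0.1048]
tool_rot: [1.0, -0.031, -0.001, -0.0]
force: [-1.2, 1.9, 0.4]
finger_gap: 0.003
gripper_force: 0.8
t 27.75 tip box [-33.7 -64.5] z 32.2 F [-1.2  1.9  0.4] head 0.04 tilt [-0.08  0.03] gap 0.0
```

```bash
python3 -m inch '[{"dx":0.2,"dy":0.4,"dz":0,"wx":0,"wy":0,"wz":0},{"dx":0.3,"dy":0.4,"dz":0,"wx":0,"wy":0,"wz":0},{"dx":0.4,"dy":0.4,"dz":0,"wx":0,"wy":0,"wz":0},{"dx":0.4,"dy":0.3,"dz":0,"wx":0,"wy":0,"wz":0},{"dx":0.3,"dy":0,"dz":0,"wx":0,"wy":0,"wz":0}]'
python3 -m inch '[{"dx":0,"dy":-1,"dz":0,"wx":0,"wy":0,"wz":0},{"dx":-2.5,"dy":-0.5,"dz":-3,"wx":0,"wy":0,"wz":0},{"dx":0,"dy":0,"dz":0,"wx":0,"wy":0,"wz":0}]'
python3 - <<'E'
from h import *
st();print(go(-46,-101,32))
t=eyes.snapshot('side')[:,:,::-1].copy()
cv2.imwrite('pics/f.png',cv2.resize(t[155:225,205:315],None,fx=6,fy=6,interpolation=2))
E
```

```text
t: 28.38
tcp_pos: [0.5371, -0.1294, 0.105]
tool_rot: [1.0, -0.031, 0.001, 0.0]
force: [-0.2, -0.3, -0.6]
finger_gap: 0.002
gripper_force: 0.1
t: 28.75
tcp_pos: [0.5116, -0.1113, 0.1362]
tool_rot: [1.0, -0.031, 0.0, 0.0]
force: [-0.2, -0.5, -0.8]
finger_gap: -0.0
gripper_force: 0.0
t 28.75 tip box [-42.8 -63.4] z 63.6 F [-0.2 -0.5 -0.8] head 0.09 tilt [ 0.05 -0.02] gap -0.0
[-0.33  3.75  3.16]
```

View pics/f.png

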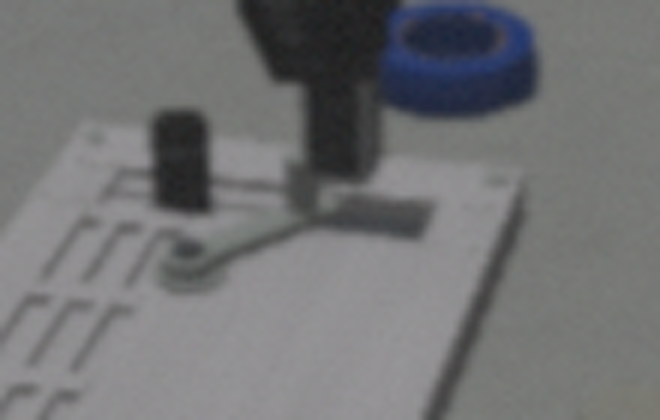

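The catch is about halfway round (post at crop (302,190)) and the right knob is still home. I'll drop in behind the post, on its -x side, and push forward.

```bash
python3 -m inch '[{"dx":-0.4,"dy":3.8,"dz":0,"wx":0,"wy":0,"wz":0},{"dx":0,"dy":0,"dz":0,"wx":0,"wy":0,"wz":0},{"dx":0,"dy":0,"dz":3.1,"wx":0,"wy":0,"wz":0},{"dx":0,"dy":0,"dz":0,"wx":0,"wy":0,"wz":0},{"dx":0.5,"dy":0.1,"dz":0,"wx":0,"wy":0,"wz":0},{"dx":0.4,"dy":0.1,"dz":0,"wx":0,"wy":0,"wz":0},{"dx":0.4,"dy":0.1,"dz":0,"wx":0,"wy":0,"wz":0},{"dx":0.4,"dy":0.1,"dz":0,"wx":0,"wy":0,"wz":0},{"dx":0.4,"dy":0.1,"dz":0,"wx":0,"wy":0,"wz":0},{"dx":0.4,"dy":0,"dz":0,"wx":0,"wy":0,"wz":0}]'
python3 -c "
from h import *
st()"
```

```text
t: 30.05
tcp_pos: [0.5302, -0.1567, 0.1039]
tool_rot: [1.0, -0.031, -0.001, -0.0]
force: [-3.0, -2.2, -0.3]
finger_gap: 0.005
gripper_force: 1.4
t 30.05 tip box [ -21.6 -107.6] z 31.3 F [-3.  -2.2 -0.3] head 0.04 tilt [-0.08  0.01] gap 0.0
```

```bash
python3 -m inch '[{"dx":0.3,"dy":0,"dz":0,"wx":0,"wy":0,"wz":0},{"dx":0.3,"dy":0,"dz":0,"wx":0,"wy":0,"wz":0},{"dx":0.3,"dy":0,"dz":0,"wx":0,"wy":0,"wz":0},{"dx":0.15,"dy":0,"dz":0,"wx":0,"wy":0,"wz":0},{"dx":0.1,"dy":0,"dz":0,"wx":0,"wy":0,"wz":0}]' >/dev/null
python3 -c "
from h import *
st()"
for i in 1 2; do python3 -m inch '[{"dx":0.1,"dy":0,"dz":0,"wx":0,"wy":0,"wz":0},{"dx":0.1,"dy":0,"dz":0,"wx":0,"wy":0,"wz":0}]' >/dev/null
python3 -c "
from h import *
st()";done
```

```text
t 30.68 tip box [  -9.2 -107.3] z 31.4 F [-1.1 -1.2  1. ] head 0.05 tilt [ 0.03 -0.01] gap 0.0
t 30.93 tip box [  -7.5 -107.4] z 31.4 F [-1.  -1.   0.9] head 0.04 tilt [0. 0.] gap -0.0
t 31.18 tip box [  -6.9 -107.3] z 31.2 F [-6.6 -2.8  2.8] head 0.08 tilt [-0.17  0.04] gap -0.0
```

The end stop was met at tip x = -6.9, as expected. One small nudge more, then retreat and check.

```bash
python3 -m inch '[{"dx":0.1,"dy":0,"dz":0,"wx":0,"wy":0,"wz":0},{"dx":0,"dy":0,"dz":0,"wx":0,"wy":0,"wz":0}]' >/dev/null
python3 -c "
from h import *
st()"
python3 -m inch '[{"dx":-1,"dy":0,"dz":0,"wx":0,"wy":0,"wz":0},{"dx":-1,"dy":0,"dz":0,"wx":0,"wy":0,"wz":0},{"dx":0,"dy":0,"dz":-5,"wx":0,"wy":0,"wz":0},{"dx":-4,"dy":4,"dz":-4,"wx":0,"wy":0,"wz":0},{"dx":-3,"dy":5,"dz":-3,"wx":0,"wy":0,"wz":0},{"dx":0,"dy":6,"dz":0,"wx":0,"wy":0,"wz":0},{"dx":0,"dy":6,"dz":0,"wx":0,"wy":0,"wz":0},{"dx":0,"dy":6,"dz":0,"wx":0,"wy":0,"wz":0},{"dx":0,"dy":0,"dz":0,"wx":0,"wy":0,"wz":0},{"dx":0,"dy":0,"dz":0,"wx":0,"wy":0,"wz":0}]'
python3 - <<'E'
from h import *
st()
t=eyes.snapshot('top')[:,:,::-1].copy()
cv2.imwrite('pics/g.png',cv2.resize(t[135:265,155:360],None,fx=3.8,fy=3.8,interpolation=2))
for a in dark(t,170,140,300,215):print(a,tobox(plane('top',a[1],.036)))
E
```

```text
t 31.43 tip box [  -6.8 -107.3] z 31.2 F [-6.  -2.8  3.3] head 0.08 tilt [-0.27  0.06] gap -0.01
t: 32.67
tcp_pos: [0.4456, -0.4148, 0.2181]
tool_rot: [1.0, -0.032, -0.0, -0.001]
force: [-0.5, 0.3, -0.2]
finger_gap: -0.003
gripper_force: 0.0
t 32.67 tip box [ -89.7 -370.3] z 145.5 F [-0.5  0.3 -0.2] head -0.0 tilt [-0.03  0.1 ] gap -0.0
([13, 20, 9, 8, 52], [187.1, 163.2]) [ 29.32679661 112.28403472]
([109, 27, 7, 8, 42], [281.6, 170.1]) [  28.909733   -116.04412448]
```

View pics/g.png

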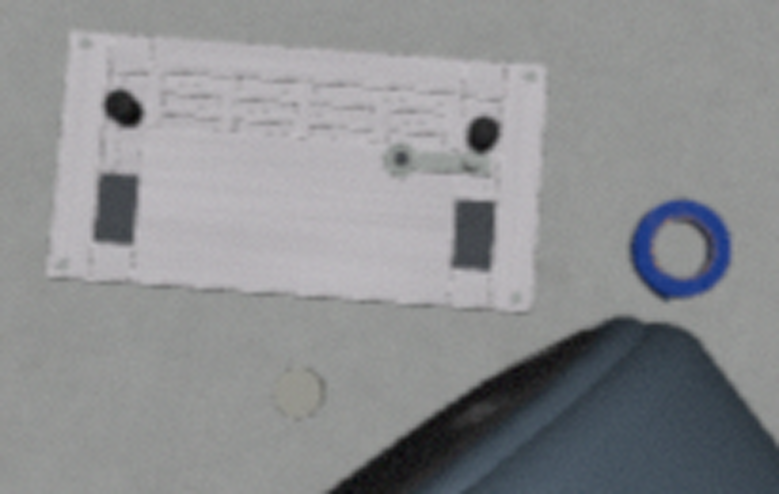

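Both knobs are home (crop (123,108) and (483,133)), the grilles are shut, the catch lies straight across the slot behind the right knob, and the arm is clear. I'll hand in.

```bash
python3 -c "
from station import workorder
print(workorder.sign_off())"
```

```text
the job is handed in; nothing more can be done
None
```

I closed the shutter with both ends against the far stop, swung the catch across the slot to its end stop, and handed the job in at about 33 s; sign-off returned no verdict. The highest force I read was about 16 N, and I moved none of the bystanders as far as I could tell, though the arm hid the solder reel in the last picture.

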